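# Leave the clipboard overhanging the table edge

### The job

Push the small clipboard along the table, flat and without lifting it, until its foot (the plain end) sticks out about 4 cm beyond the table's left edge, with the foot edge parallel to the table edge, so that someone passing can take it. Do not disturb the vials, pen, spoon and bowl around it, and leave the clipboard lying still.

Things in the scene. Friction and masses are not known exactly. Their poses are not given: they have to be found in the camera images.
- clipboard: Small brown clipboard with paper and a wire clip, flat, loose, face up at the left of the table; 0.2 to 0.45 kg, slides at 1 to 3.5 N. Board 215 x 150 x 3 mm, 228 long with the clip, which is fixed. Origin: underside, centre line, 113 mm from the foot edge. x: from foot to clip, y across, z up. It starts wholly on the table, foot towards the left edge, up to 20 degrees askew.
- foot_mid (a point): The middle of the clipboard's straight foot edge (the plain 150 mm wide end away from the clip), at half the board's thickness: 113 mm from the clipboard's origin along its -x.
- clip_back (a point): Outermost point of the wire clip, on the centre line, 115 mm from the clipboard's origin along its +x, 15 mm up. The clip's back is a stiff bar, 25 mm either side of this point, 9 to 21 mm above the table, 13 mm out beyond the board's straight head edge (150 mm wide, 0 to 3 mm up). Pushed here the board goes nearly straight; pushed low on the head edge near a corner it turns.
- table_edge (a point): A point on the rim of the table's left edge, at the height of the table top (z = 0), fixed. Its x runs along the edge, its y points horizontally outward over the floor, square to the edge; the edge runs straight for 0.2 m and more either way.
- pen: A grey click pen, 132 x 13 x 11 mm, lying to the right of the vials; bystander. Origin at the underside of its middle, y lengthwise.
- spoon: A steel cupping spoon, 166 x 41 x 17 mm, lying just to the right of that bowl; bystander. Origin at the underside of its middle, y lengthwise to the bowl of the spoon.
- bowl: A white cupping bowl full of coffee, 114 mm across and 66 mm high, standing in front of the robot and a little to its right, next to the vials (the other bowls are fixed scenery); bystander. Origin at the centre of its underside.
- amber_vial: An amber aroma vial with a black cap, 21 mm across and 40 mm high, standing in a row of three to the right of the clipboard's clip end; bystander. Origin at the centre of its underside.
- red_vial: A red-brown aroma vial with a black cap, 21 mm across and 40 mm high, standing in a row of three to the right of the clipboard's clip end; bystander. Origin at the centre of its underside.
- black_vial: A near-black aroma vial with a black cap, 21 mm across and 40 mm high, standing in a row of three to the right of the clipboard's clip end; bystander. Origin at the centre of its underside.

How it is judged:
By the outcome, as a careful person would: the job done as asked, in the order asked, and still so for the second after the job is handed in, with the robot touching nothing.
It also fails if it takes over 58 s, if anything falls off the work surface, if the arm or the gripper's body presses on something with over 40 N, if the wrist force passes 120 N, or if a joint passes its speed limit or range.

### The arm

A 7-joint arm with a two-finger parallel gripper is mounted at the origin on the work surface; the furniture and walls round the work are solid. World frame = base frame: x ahead of the robot, y to its left, z up, the work surface at z = 0. Lengths are in m, angles in rad, forces in N, time in s.
With the tool pointing down it reaches from about 0.4 to 0.85 m from the base axis. Payload 6.9 kg.
Tool frame: the origin (TCP) lies midway between the tips of the shut fingers; the grasp point (between the pads) lies 19 mm behind it; z points along the fingers, y is the line along which they close (so a half turn about z gives the same grasp; the last joint's range is limited). The gripper opens to 85 mm and grips with 20 to 120 N. Pads are 22 mm wide; open, the fingers measure 114 mm over their backs; the gripper's body (76 mm by 85 mm) begins 54 mm behind the grasp point. The pads swing forward as they close: fully open they stand 13 mm farther back than shut.
Start: joints at [0.105, 0.507, -0.238, 1.5, 0.126, 1.149, -0.155], TCP at [0.625, -0, 0.231] pointing down, gripper open.
Joint ranges: [-3.08, 3.08], [-0.24, 2.05], [-1.43, 1.35], [0, 2.5], [-1.52, 4.66], [0.17, 1.96], [-2.89, 2.89]. Speed limits (rad/s): [2.39, 2.39, 3.14, 3.14, 3.14, 3.14, 3.14].

### API

Orientations are given as a unit quaternion [w, x, y, z].
In Python, from bench import robot, fingers, monitor, imaging, close_job gives the robot as it stands. Calls block until the motion is done:
- robot.movep(position, orientation): joint-space move of the TCP to a pose.
- robot.move_linear(position, ori=None, feed=0.15): straight line of the TCP; ori=None keeps the orientation; feed is the mean speed in m/s.
- robot.move_joints(angles): joint-space move.
- fingers.gripper_open() and fingers.grab(force=None): open the fingers fully, or close them until they stop; force is the grip in N (None keeps the last).
- robot.pause(seconds).
- robot.inverse_kinematics(position, orientation): joint angles nearest the present ones, or None.
- monitor.sense(): the state.
- imaging.capture(name): name is "scene" or "side" or "wrist"; returns the picture (420x560x3 uint8, red, green, blue); there is no depth.
- imaging.camera_model(name): a dict with "fovy" (degrees; the focal length in pixels is half the picture's height over the tangent of half this angle, whatever the lens; pixels are square), "cx", "cy" (the principal point, pixels), "eye" and "rotation" of the camera in the world; the wrist camera has in their place "T_tool_cam" (4x4, takes a point from camera to tool coordinates, whose origin is the TCP and whose axes are the flange's). Camera axes: x right, y down, z forward; pixel columns grow to the right and rows downward; lengths in m; the calibration is good to about 2 mm. A picture is of the moment at which its call begins: read the wrist's pose just before it. camera_model takes no time and is no camera call.
A pose or a line that the arm cannot do raises robot.PlanningError and nothing moves.
- close_job(): hands the job in; it is judged then, once.
The state is a dict: "t": time; "q": joint angles; "qvel": joint speeds; "joint_torque": joint torques, N m; "tcp_pos": TCP position; "ee_rot": TCP orientation; "ft_force": force on the tool from outside, world axes, zero at the start; "ft_torque": the same for the moment, N m; "width": finger opening in m; "grip_force": force on a finger pad.
Only numpy, scipy, OpenCV 4.12 (cv2) and the standard library are available. Lean on these libraries where they do the work, as an engineer would, in place of code of your own. Each camera call takes 0.05 s, during which the arm holds its last target. There are 200 camera calls.

## Working session

There is one attempt and no reset: what is moved stays moved. The work goes in short steps, each a Python script; the robot and the scene stay as the last script left them, time stands still between calls to the robot, and variables do not carry over. Pictures are saved under pics/ and viewed, at most 10 in all, crops included, and the job is handed in when it is done.

```bash
mkdir -p pics; ls; python3 - <<'E'
from bench import robot,fingers,monitor,imaging
import cv2
for n in("scene","side"):
    cv2.imwrite(f"pics/{n}0.png",imaging.capture(n)[:,:,::-1]); print(n,imaging.camera_model(n))
print(imaging.camera_model("wrist")); s=monitor.sense(); print(s["t"],s["ee_rot"],s["tcp_pos"])
E
```

```text
pics
scene {'fovy': 42.818808888201154, 'cx': 285.3693597410393, 'cy': 211.67686306260404, 'eye': array([-0.45673754, -0.78423491,  0.81090361]), 'rotation': array([-0.45221478,  0.7877285 , -0.36863025,  0.19773048])}
side {'fovy': 54.785928459096546, 'cx': 276.8996597080143, 'cy': 206.06256926446974, 'eye': array([ 0.15206181, -0.87171389,  0.64383092]), 'rotation': array([-0.4927881 ,  0.84870786, -0.17154443,  0.08618216])}
{'fovy': 60.524539664226516, 'cx': 283.1338118534013, 'cy': 206.45373559084112, 'T_tool_cam': array([[ 1.01448223e-03, -9.57114260e-01, -2.89708929e-01,
         7.47436697e-02],
       [ 9.99998978e-01,  1.26288171e-03, -6.70469163e-04,
         2.72912742e-04],
       [ 1.00758371e-03, -2.89707953e-01,  9.57114563e-01,
        -1.42201400e-01],
       [ 0.00000000e+00,  0.00000000e+00,  0.00000000e+00,
         1.00000000e+00]])}
0.1 [-5.67998619e-04  7.07116231e-01  7.07096854e-01 -5.94005688e-04] [ 6.24532039e-01 -8.60803469e-05  2.30522467e-01]
```

View pics/scene0.png

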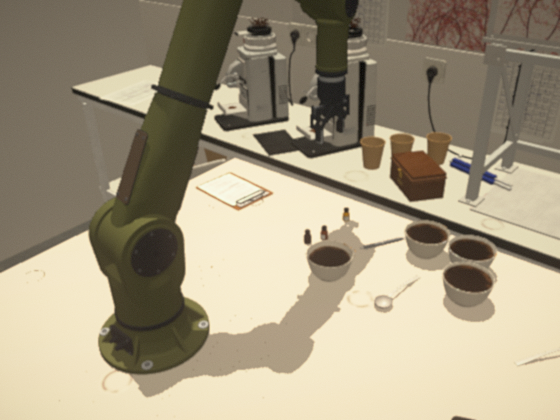

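View pics/side0.png

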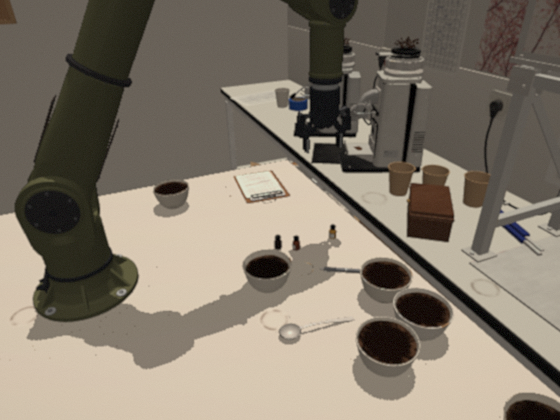

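The scene view shows the clipboard at about (235,190) with its clip near (252,198). The vials are at (307,237), (324,233) and (346,214). In the side view the clipboard is at (262,185) with its clip at (268,200), and the left table edge runs roughly (0,213)→(290,160).

```bash
cat > h.py <<'E'
from bench import robot,fingers,monitor,imaging,close_job
import numpy as np, cv2
from scipy.spatial.transform import Rotation as R
q2R=lambda q:R.from_quat(np.roll(q,-1)).as_matrix()
def down(yaw):  # tool pointing down; tool x axis at angle yaw in world
    c,s=np.cos(yaw),np.sin(yaw)
    return np.roll(R.from_matrix(np.array([[c,s,0],[s,-c,0],[0,0,-1.]])).as_quat(),1)
def cam(name,s=None):
    m=imaging.camera_model(name); f=210/np.tan(np.radians(m["fovy"]/2))
    if name=="wrist":
        T=m["T_tool_cam"]; Rt=q2R(s["ee_rot"]); return f,m["cx"],m["cy"],np.array(s["tcp_pos"])+Rt@T[:3,3],Rt@T[:3,:3]
    return f,m["cx"],m["cy"],m["eye"],q2R(m["rotation"])
def pix2w(c,uv,z=0.):
    f,cx,cy,e,Rm=c; uv=np.atleast_2d(uv).astype(float)
    d=np.c_[(uv[:,0]-cx)/f,(uv[:,1]-cy)/f,np.ones(len(uv))]@Rm.T
    return e+d*((z-e[2])/d[:,2])[:,None]
def snap(fn,name="wrist"):
    s=monitor.sense(); im=imaging.capture(name); cv2.imwrite(fn,im[:,:,::-1]); return im,cam(name,s),s
E
python3 - <<'E'
from h import *
np.set_printoptions(precision=3,suppress=True)
print(pix2w(cam("scene"),[[197,187],[232,173],[272,193],[236,208],[252,198],[307,243],[324,240],[346,221],[230,158],[100,215]]))
print(pix2w(cam("side"),[[234,175],[275,170],[289,196],[245,202],[268,203],[278,249],[296,249],[333,238],[290,160],[100,195]]))
E
```

```text
[[ 0.504  0.436  0.   ]
 [ 0.644  0.418  0.   ]
 [ 0.624  0.219  0.   ]
 [ 0.487  0.242  0.   ]
 [ 0.561  0.246  0.   ]
 [ 0.475 -0.04   0.   ]
 [ 0.515 -0.067  0.   ]
 [ 0.631 -0.058  0.   ]
 [ 0.724  0.509  0.   ]
 [ 0.206  0.53   0.   ]]
[[ 0.501  0.446  0.   ]
 [ 0.654  0.423  0.   ]
 [ 0.62   0.214  0.   ]
 [ 0.474  0.236  0.   ]
 [ 0.54   0.199  0.   ]
 [ 0.474 -0.047  0.   ]
 [ 0.519 -0.066  0.   ]
 [ 0.634 -0.061  0.   ]
 [ 0.743  0.485  0.   ]
 [ 0.037  0.487  0.   ]]
```

```bash
python3 - <<'E'
from h import *
fingers.grab(20)
robot.movep([0.565,0.40,0.28],down(np.pi/2))
im,c,s=snap("pics/w1.png"); print(s["t"],s["tcp_pos"],s["width"])
np.savez("w1.npz",im=im,p=s["tcp_pos"],o=s["ee_rot"])
E
```

```text
2.375 [0.56632043 0.39787252 0.27985423] 0.000155736931899811
```

View pics/w1.png

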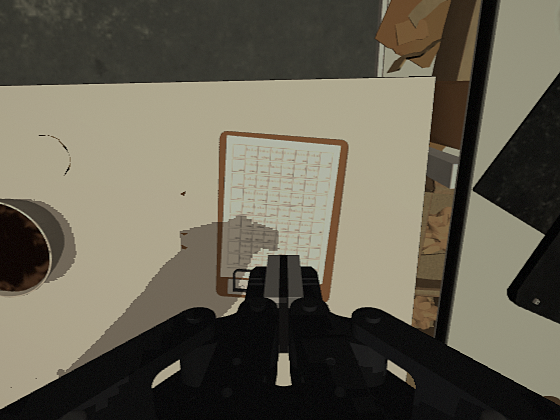

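The wrist view shows the table edge from (0,86) to (433,77). The board's foot edge runs (220,131)→(348,141), its sides go down to about (217,296) and (327,300), and the gripper hides the clip. I'll fit lines to these edges.

```bash
cat >> h.py <<'E'
def line(P):
    vx,vy,x,y=cv2.fitLine(np.float32(P),cv2.DIST_HUBER,0,1e-4,1e-4).ravel(); return np.array([x,y]),np.array([vx,vy])
def measure(im,c):
    """table edge line, foot edge and side lines (world xy) from a wrist picture"""
    hsv=cv2.cvtColor(im,cv2.COLOR_RGB2HSV); g=im.min(2).astype(int)
    pix=[(u,r+.0) for u in range(30,380,4) for r in [np.argmax(g[:,u]>100)] if 5<r<200]
    te=line(pix2w(c,np.array(pix)-[0,.5],0)[:,:2])
    m=((hsv[:,:,0]<16)&(hsv[:,:,1]>110)&(hsv[:,:,2]>60)).astype(np.uint8)
    m=cv2.morphologyEx(m,cv2.MORPH_OPEN,np.ones((2,2)))
    n,l,st,ce=cv2.connectedComponentsWithStats(m)
    ok=[i for i in range(1,n) if 150<ce[i][0]<400 and st[i][4]>200]
    M=np.isin(l,ok); ys,xs=np.where(M); x0,x1,y0=xs.min(),xs.max(),ys.min()
    print("mask box",x0,x1,y0,ys.max())
    cols=range(x0+15,x1-15,2); rows=range(y0+25,min(y0+130,250),2)
    foot=line(pix2w(c,[(u,np.argmax(M[:,u])-.5) for u in cols],.003)[:,:2])
    L=line(pix2w(c,[(np.argmax(M[r])-.5,r) for r in rows],.003)[:,:2])
    Rr=line(pix2w(c,[(len(M[r])-np.argmax(M[r][::-1])-.5,r) for r in rows],.003)[:,:2])
    return te,foot,L,Rr
def report(im,c):
    te,foot,L,Rr=measure(im,c)
    X=lambda a,b:a[0]+a[1]*np.linalg.solve(np.c_[a[1],-b[1]],b[0]-a[0])[0]
    A,B=X(foot,L),X(foot,Rr); mid=(A+B)/2
    ed=te[1]*np.sign(te[1][0]); out=np.array([-ed[1],ed[0]])   # +y outward
    fd=(B-A)/np.linalg.norm(B-A)*np.sign((B-A)[0])
    ang=np.degrees(np.arctan2(fd[1],fd[0])-np.arctan2(ed[1],ed[0]))
    back=np.array([fd[1],-fd[0]]) # board +x (foot->clip)
    for n_,l_ in(("L",L),("R",Rr)):
        v=l_[1]*-np.sign(l_[1][1]); print(n_,"side angle vs foot normal",np.degrees(np.arctan2(v[0]*back[1]-v[1]*back[0],v@back)))
    print("corners",A,B,"width",np.linalg.norm(B-A),"edge pt",te[0],"edge ang",np.degrees(np.arctan2(ed[1],ed[0])))
    print("foot_mid",mid,"overhang mm",1e3*(mid-te[0])@out,"skew deg",ang,"clip",mid+.228*back,"back",back)
    return mid,back,te[0],ed,out,ang
E
python3 - <<'E'
from h import *
d=np.load("w1.npz"); c=cam("wrist",dict(tcp_pos=d["p"],ee_rot=d["o"]))
report(d["im"],c)
E
```

```text
mask box 217 422 0 302
L side angle vs foot normal 133.45059
R side angle vs foot normal -21.075264
corners [0.6490252  0.52825135] [0.6617391 0.5438518] width 0.02012504 edge pt [0.52620405 0.49051347] edge ang 1.0744545
foot_mid [0.65538216 0.5360516 ] overhang mm 43.107784 skew deg 49.746506 clip [0.8321222  0.39201355] back [ 0.7751757  -0.63174576]
```

```bash
sed -i 's/    ok=\[i for.*/    ok=[1+np.argmax(np.where(np.abs(ce[1:,0]-280)<90,st[1:,4],0))]/' h.py
python3 - <<'E'
from h import *
d=np.load("w1.npz"); c=cam("wrist",dict(tcp_pos=d["p"],ee_rot=d["o"]))
report(d["im"],c)
E
```

```text
mask box 217 348 132 302
L side angle vs foot normal -0.37902018
R side angle vs foot normal 0.04307843
corners [0.49438617 0.4354671 ] [0.6429047 0.4241561] width 0.14894862 edge pt [0.52620405 0.49051347] edge ang 1.0744545
foot_mid [0.5686454 0.4298116] overhang mm -61.48705 skew deg -5.4296255 clip [0.55133134 0.20246996] back [-0.0759389  -0.99711245]
```

```bash
cat >> h.py <<'E'
rot2=lambda v,a:np.array([np.cos(a)*v[0]-np.sin(a)*v[1],np.sin(a)*v[0]+np.cos(a)*v[1]])
ZP,HALF=.011,.011
def push(mid,back,out,adv,turn,dx,high=.09,clear=.022):
    """push at the clip bar until board origin has moved adv along out and turned by turn (rad, ccw)"""
    def tcp(o,b,gap):
        return o+b*(.115+HALF+gap)+np.array([-b[1],b[0]])*dx, np.arctan2(-b[1],-b[0])
    o=mid+.113*back; p,y=tcp(o,back,clear); q=down(y)
    robot.movep([*p,high],q); robot.move_linear([*p,ZP],feed=.12)
    print("descended",monitor.sense()["ft_force"].round(2))
    p,_=tcp(o,back,0.003); robot.move_linear([*p,ZP],feed=.06)
    F=[]
    for k in np.linspace(0,1,4)[1:]:
        p,y=tcp(o+out*adv*k,rot2(back,turn*k),0); robot.move_linear([*p,ZP],down(y),feed=.04); F.append(monitor.sense()["ft_force"].round(2))
    print("push forces",F)
    p2,_=tcp(o+out*adv,rot2(back,turn),.02); robot.move_linear([*p2,ZP],feed=.08); robot.move_linear([*p2,high],feed=.2)
def look(fn):
    robot.movep([0.565,0.40,0.28],down(np.pi/2)); im,c,s=snap(fn); print("t",s["t"]); return report(im,c)
E
python3 - <<'E'
from h import *
d=np.load("w1.npz"); c=cam("wrist",dict(tcp_pos=d["p"],ee_rot=d["o"]))
mid,back,e,ed,out,ang=report(d["im"],c)
# fd must equal (-back_y, back_x)
push(mid,back,out,.05,np.radians(3.5),.006)
look("pics/w2.png")
E
```

```text
mask box 217 348 132 302
L side angle vs foot normal -0.37902018
R side angle vs foot normal 0.04307843
corners [0.49438617 0.4354671 ] [0.6429047 0.4241561] width 0.14894862 edge pt [0.52620405 0.49051347] edge ang 1.0744545
foot_mid [0.5686454 0.4298116] overhang mm -61.48705 skew deg -5.4296255 clip [0.55133134 0.20246996] back [-0.0759389  -0.99711245]
descended [ 0.02 -0.3  -0.03]
push forces [array([0.22, 0.18, 0.15]), array([ 0.01, -0.07, -0.57]), array([ 0.74, -0.21,  0.22])]
t 8.5917
mask box 216 349 87 266
L side angle vs foot normal -0.27376655
R side angle vs foot normal -0.10198726
corners [0.4893385  0.48366216] [0.63799703 0.47899714] width 0.14873172 edge pt [0.4770988  0.48954564] edge ang 1.0631765
foot_mid [0.5636678  0.48132965] overhang mm -9.820855 skew deg -2.8605711 clip [0.55651647 0.25344184] back [-0.03136531 -0.99950796]
```

View pics/w2.png

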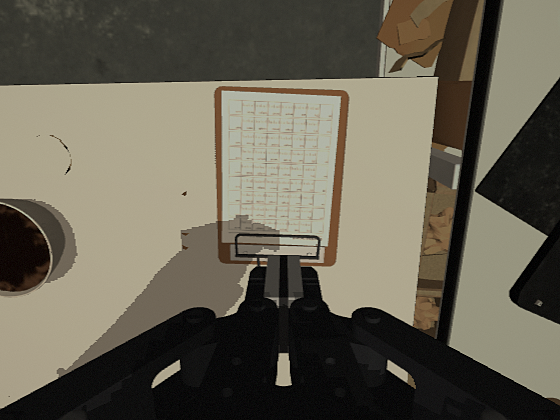

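The first push worked: the board now sits from (216,87) to (349,266), 10 mm short of the edge, with skew down to -2.9°. Next is a second push, with the table-edge fit kept clear of the board's columns.

```bash
sed -i 's/for u in range(30,380,4)/for u in [*range(20,200,3),*range(365,420,3)]/' h.py
cat >> h.py <<'E'
E
python3 - <<'E'
from h import *
mid=np.array([.56367,.48133]); back=np.array([-.031365,-.999508]); a=np.radians(1.07); out=np.array([-np.sin(a),np.cos(a)])
push(mid,back,out,.032,np.radians(3.2),.008)
look("pics/w3.png")
E
```

```text
descended [-0.03  0.65  0.63]
push forces [array([-1.  ,  0.37,  0.46]), array([-0.13, -0.68,  0.47]), array([ 0.36,  0.52, -0.5 ])]
t 14.1833
mask box 208 345 56 242
L side angle vs foot normal -0.10581825
R side angle vs foot normal -0.060889218
corners [0.48255974 0.51245916] [0.6309212 0.5160688] width 0.14840534 edge pt [0.360068  0.4873482] edge ang 1.2690419
foot_mid [0.55674046 0.514264  ] overhang mm 22.553452 skew deg 0.12469844 clip [0.5622861  0.28633142] back [ 0.02432296 -0.9997042 ]
```

```bash
python3 - <<'E'
from h import *
mid=np.array([.55674,.51426]); back=np.array([.024323,-.999704]); a=np.radians(1.1); out=np.array([-np.sin(a),np.cos(a)])
push(mid,back,out,.0172,np.radians(-.2),0.)
look("pics/w4.png"); snap("pics/s4.png","side")
E
```

```text
descended [0.06 0.5  0.55]
push forces [array([0.17, 0.4 , 0.19]), array([-0.01,  0.28,  1.28]), array([-1.14, -0.9 , -0.48])]
t 19.2667
mask box 206 345 38 229
L side angle vs foot normal -0.247163
R side angle vs foot normal 0.108881176
corners [0.48134065 0.5298846 ] [0.63038856 0.5331117 ] width 0.14908284 edge pt [0.4370935  0.48901904] edge ang 1.1070466
foot_mid [0.5558646  0.53149813] overhang mm 40.176464 skew deg 0.13330063 clip [0.56079996 0.30355155] back [ 0.02164645 -0.9997657 ]
```

View pics/w4.png

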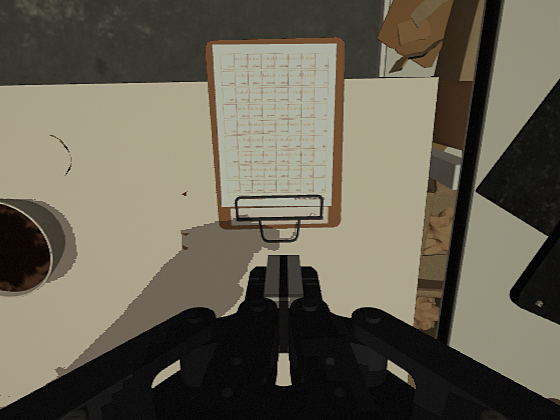

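View pics/s4.png

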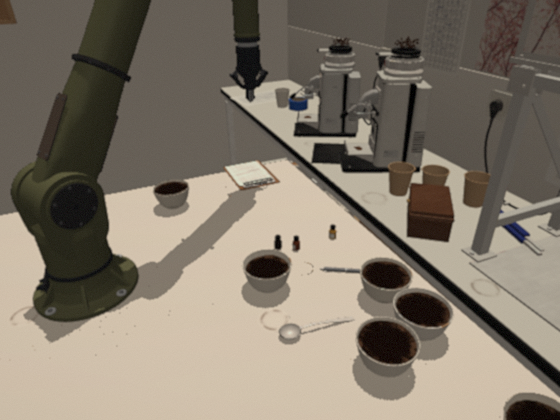

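The wrist view has the foot edge at row 38, beyond the table edge at about row 80. That is a 40.2 mm overhang with 0.1° skew. In the side view the vials, bowl, pen and spoon look unmoved, and the arm is clear.

```bash
python3 -c "
from h import *
print(close_job())"
```

```text
the job is handed in; nothing more can be done
None
```

The clipboard lies flat with its foot about 40 mm past the left table edge and parallel to it within about 0.1° by the wrist camera; nothing else looks moved, and the job was handed in at about 19 s.

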